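Push the drawer insert over the dock's threshold

TASK

Put the grey drawer insert away in its wooden dock: lift only its front edge (the end with the blue tab, its tail staying down) over the metal threshold, rest that edge gently on the threshold and let go, then push the insert in from its tail end until the tail drops behind the threshold and it lies flat. Keep pushing until it bears on the red rubber bumper with a gentle but firm press of about 8 N, hold that for a second, then back away and leave it touching the bumper. Never carry the insert, do not tow it in by its tab, ram the threshold or the bumper, or spill the pen rest it carries, and leave everything else on the desk where it is.

Things in the scene. Friction and masses are not known exactly. Their poses are not given: they have to be found in the camera images.
- insert: loose grey plastic open tray, 170 long (x) x 110 wide (y) x 40 mm high, walls and floor 4 mm, one lengthwise divider, 0.3 to 0.65 kg; origin at the centre of its underside, +x towards its leading end (the end with the blue tab), z up. A pen rest lies in it. Starts flat on the desk in front of the dock, 20 to 60 mm short of the threshold, up to 15 mm off to the side and up to 0.12 rad skew to the dock
- insert_tab (a point): centre of the exposed blue grip tab standing on the leading wall: 28 mm wide (along the insert's y), 14 mm thick (x), from the rim at 40 mm up to 70 mm above the underside; this point is 55 mm above the underside and 7 mm behind the leading face. Best pinched across its 28 mm width, fingertips just above the rim, so that the insert can pivot between the pads as the front is lifted
- insert_lead (a point): middle of the leading bottom edge of the insert (85 mm ahead of its origin)
- insert_tail (a point): middle of the tail bottom edge of the insert (85 mm behind its origin); the tail wall above it is plain, 40 mm high and 110 mm wide, and is where to push
- dock: fixed wooden dock: floor 4 mm thick between two side rails 26 mm high and 126 mm apart; +x is the direction in which the insert is pushed in, y across, z up; origin on the desk midway between the rails, 106 mm beyond the threshold's outer face and 98 mm beyond its inner face
- threshold: fixed aluminium strip across the mouth of the dock, 8 mm thick (its x, same as the dock's x), 146 mm wide, its top 14 mm above the desk and 10 mm above the dock's floor; origin at the centre of its underside. The insert fits lengthwise between it and the bumper with 4 to 26 mm to spare
- end_box: fixed grey box, 126 mm wide, 40 high, at the dock's inner end; origin at floor level mid its mouth-side face, 210 mm past the threshold's inner face, x as the dock's. It carries a red rubber bumper on rods, face 70 mm wide, 8 to 32 mm above the floor, set 14 to 36 mm before the box, unmeasured: feel for it with the insert's leading wall. It yields 1 mm per 8 N, at most 5 mm
- pen_rest: pale ceramic pen rest, 70 x 26 x 17 mm, lying loose in the insert, origin at the centre of its underside, z up; it stays in the insert
- tumbler: steel tumbler, 72 mm across, 120 mm high, at the back of the desk; leave alone
- phone_cradle: wooden phone cradle, 85 x 80 x 105 mm, at the back of the desk; leave alone
- mug: blue ceramic mug, 80 mm across, 95 mm high, on the left of the desk; leave alone
- tape: black tape dispenser, 55 x 140 x 73 mm, at the back left of the desk; leave alone
Not all that is in view belongs to the job. What is shaped like the insert but green is not meant.

How it is judged:
On the way, in this order (a step that is already met when the one before it is completed fails the run):
1. the insert's leading edge rests on the threshold, its tail on the desk, and the fingers have let go (x of insert_lead in the frame of threshold above 0 m and contact force between insert and threshold above 0.5 N and angle between insert's own z axis and vertical above 0.05 rad and height (world z) of insert_tail below 0.008 m and contact force between the fingers and insert below 0.2 N), for 0.2 s.
2. the insert lies flat behind the threshold and is pressed against the bumper with at least 4 N (x of insert_tail in the frame of threshold above 0.003 m and angle between insert's own z axis and vertical below 0.03 rad and height (world z) of insert_tail below 0.008 m and contact force between insert and end_box above 4 N), for 0.3 s.
At the end, for the whole second after the job is handed in: The insert lies flat and at rest on the dock's floor between the rails (within 0.1 rad of the dock's direction, both ends within 4 mm of floor level), its tail behind the threshold and its leading face still touching the bumper, the pen rest still in it (x of insert_tail in the frame of threshold above 0.003 m and contact force between insert and end_box above 0.1 N and angle between insert's own z axis and vertical below 0.03 rad and height (world z) of each of insert_tail, insert_lead below 0.008 m and angle between the x axis of insert and the x axis of dock, either way round below 0.1 rad and linear speed of insert below 0.01 m/s and z of pen_rest in the frame of insert below 0.03 m and distance between pen_rest and insert below 0.095 m).
It fails at once if the bumper is pressed with more than 16 N (contact force between insert and end_box above 16 N).
It fails at once if the insert is rammed against the threshold with more than 35 N (contact force between insert and threshold above 35 N).
It fails at once if the insert is carried or spilled: its tail rises more than 45 mm above the desk, or it tips by more than 0.35 rad (height (world z) of insert_tail above 0.045 m or angle between insert's own z axis and vertical above 0.35 rad).
It fails at once if the insert is towed in by its tab: the fingers are still at the tab when the leading edge is more than 60 mm past the threshold (x of insert_lead in the frame of threshold above 0.06 m and distance between the grasp point and insert_tab below 0.035 m).
It fails at once if something else on the desk is moved by more than 15 mm (distance of any of tumbler, phone_cradle, mug, tape from where it was at the start of the episode above 0.015 m).
It also fails if it takes over 66 s, if anything falls off the work surface, if the arm or the gripper's body presses on something with over 40 N, if the wrist force passes 120 N, or if a joint passes its speed limit or range.

ROBOT

A 6-joint arm with a two-finger parallel gripper is mounted at the origin on the work surface. World frame = base frame: x ahead of the robot, y to its left, z up, the work surface at z = 0. Lengths are in m, angles in rad, forces in N, time in s.
With the tool pointing down it reaches from about 0.35 to 0.8 m from the base axis. Payload 7.3 kg.
Tool frame: the origin (TCP) lies between the finger pads; the fingertips stand 25 mm ahead of it and the grasp point (between the pads) lies 6 mm ahead of it (r.tip_extent is the distance from the TCP to the fingertips, in m); z points along the fingers, y is the direction in which the jaws open and shut (so a half turn about z gives the same grasp; the last joint's range is limited). The gripper opens to 85 mm and grips with 20 to 120 N. Pads are 22 mm wide; open, the fingers measure 114 mm over their backs; the gripper's body (76 mm by 85 mm) begins 54 mm behind the grasp point. The pads swing forward as they close: fully open they stand 13 mm farther back than shut.
Start: joints at [-1.302, 0.342, 1.524, -0, 1.275, -0.146], TCP at [0.212, -0.48, 0.224] pointing down, gripper open.
Joint ranges: [-2.53, 2.53], [-0.77, 2.02], [0.04, 2.7], [-1, 4.14], [0.28, 2.66], [-3.11, 3.11]. Speed limits (rad/s): [2.57, 2.57, 3.14, 3.14, 3.14, 3.14].

INTERFACE

Orientations are given as a unit quaternion [x, y, z, w].
In Python, from workcell import r, command_gripper, optics gives the robot as it stands. The module is installed in compiled form; this text tells all that it offers. Calls block until the motion is done:
- r.reach(position, orientation): joint-space move of the TCP to a pose.
- r.move_straight(position, orientation=None, speed=0.15, max_force=None): straight line of the TCP; orientation=None keeps the orientation; speed is the mean speed in m/s. With max_force (N) it stops when the force on the tool has changed by that much, and returns True; else False.
- r.movej(angles): joint-space move.
- command_gripper(opening, force=None): finger opening in m; force is the grip in N (None keeps the last); returns when the fingers have stopped.
- r.hold(seconds).
- r.solve_ik(position, orientation): joint angles nearest the present ones, or None.
- r.read_state(): the state.
- optics.get_image(name): name is "scene" or "top" or "wrist"; returns (picture, depth): 480x640x3 uint8, red, green, blue; 480x640 float32, m along the optical axis (not along the pixel's ray), 0 where there is no reading.
- optics.camera_model(name): a dict with "K" (3x3 intrinsics, pixels), "R" (3x3) and "t" (3): a world point X has camera coordinates R X + t; the wrist camera has in their place "tool_from_camera" (4x4, takes a point from camera to tool coordinates, whose origin is the TCP and whose axes are the flange's). Camera axes: x right, y down, z forward; pixel columns grow to the right and rows downward; lengths in m; the calibration is good to about 2 mm. The wrist camera is an equidistant fisheye: a pixel r from the principal point sees the ray r / f radians off the axis. A picture is of the moment at which its call begins: read the wrist's pose just before it. camera_model takes no time and is no camera call.
A pose or a line that the arm cannot do raises r.PlanningError and nothing moves.
- r.finish_job(): hands the job in, once; it reports no verdict.
The state is a dict: "time_s": time; "joint_positions": joint angles; "dq": joint speeds; "tau": joint torques, N m; "eef_pos": TCP position; "eef_rot": TCP orientation; "contact_force": force on the tool from outside, world axes, zero at the start; "torque": the same for the moment, N m; "grip_width": finger opening in m.
Only numpy, scipy, OpenCV 4.12 (cv2) and the standard library are available. Lean on these libraries where they do the work, as an engineer would, in place of code of your own. Each camera call takes 0.05 s, during which the arm holds its last target. There are 200 camera calls.

## Working session

There is one attempt and no reset: what is moved stays moved. The work goes in short steps, each a Python script; the robot and the scene stay as the last script left them, time stands still between calls to the robot, and variables do not carry over. Pictures are saved under pics/ and viewed, about 8 in all and at most 12, crops included, and the job is handed in when it is done.

```bash
mkdir -p pics; cat > h.py <<'E'
import numpy as np, cv2
from workcell import r, command_gripper, optics
from scipy.spatial.transform import Rotation as Rn
def save(n,im): cv2.imwrite(f'pics/{n}.png',cv2.cvtColor(im,cv2.COLOR_RGB2BGR))
def st():
    s=r.read_state(); return s
E
python3 - <<'E'
from h import *
for n in ['scene','top']:
    im,d=optics.get_image(n); save(n,im); np.savez(f'{n}.npz',im=im,d=d,**optics.camera_model(n))
    m=optics.camera_model(n); print(n,m)
print(optics.camera_model('wrist')); s=st(); print(s['time_s'],s['eef_rot'])
a=cv2.imread('pics/scene.png');b=cv2.imread('pics/top.png')
E
```

```text
scene {'K': array([[484.54197599,   0.        , 320.00397168],
       [  0.        , 484.54197599, 232.21339753],
       [  0.        ,   0.        ,   1.        ]]), 'R': array([[ 0.63554914,  0.77170438,  0.0234442 ],
       [ 0.44875548, -0.34452926, -0.82457147],
       [-0.6282482 ,  0.5345764 , -0.56527185]]), 't': array([-0.40228909, -0.21561227,  1.59685606])}
top {'K': array([[460.22702318,   0.        , 317.60353432],
       [  0.        , 460.22702318, 235.86330009],
       [  0.        ,   0.        ,   1.        ]]), 'R': array([[-4.00586764e-03, -9.99991976e-01,  7.89673831e-06],
       [-9.88106751e-01,  3.95704273e-03, -1.53718541e-01],
       [ 1.53717276e-01, -6.23578948e-04, -9.88114675e-01]]), 't': array([0.02313919, 0.59645318, 1.00906109])}
{'K': array([[371.64829954,   0.        , 320.35976488],
       [  0.        , 371.64829954, 238.24204295],
       [  0.        ,   0.        ,   1.        ]]), 'tool_from_camera': array([[ 1.21683155e-03, -9.58391971e-01, -2.85452883e-01,
         7.26323312e-02],
       [ 9.99998314e-01,  7.73658781e-04,  1.66528756e-03,
        -2.13993414e-04],
       [-1.37515510e-03, -2.85454429e-01,  9.58391297e-01,
        -1.49146699e-01],
       [ 0.00000000e+00,  0.00000000e+00,  0.00000000e+00,
         1.00000000e+00]])}
0.1 [ 9.78566139e-01  2.05931563e-01 -5.97013134e-05 -7.06644455e-04]
```

View pics/top.png

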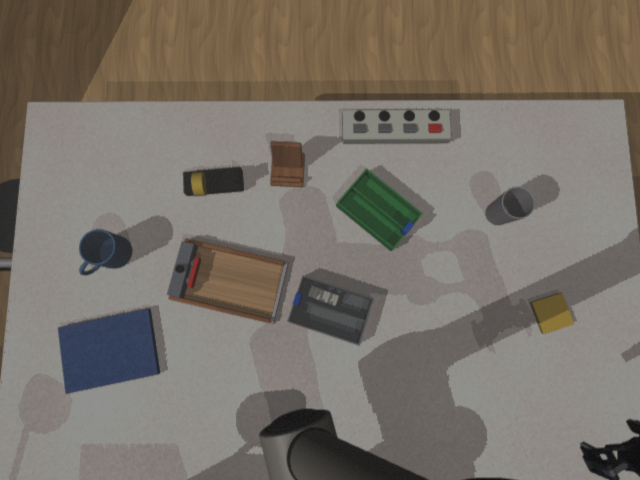

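View pics/scene.png

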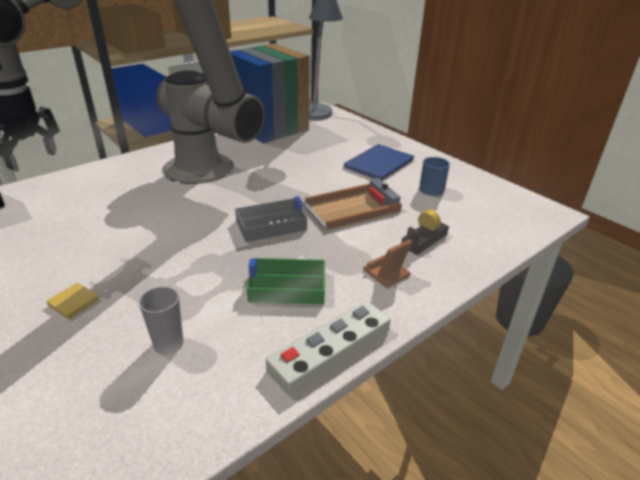

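The candidates are the grey tray (top view, about 333,309; blue tab at 298,298) and a green tray (380,208). The grey one is meant: it's the right colour and sits before the dock mouth. The dock centre is near (230,280), the bumper (195,271) and the threshold runs about (288,262)-(275,318). I'll measure these roughly with rays and confirm in a crop.

```bash
cat >> h.py <<'E'
def ray(px,m):
    K,R,t=m['K'],m['R'],m['t']; px=np.atleast_2d(px).astype(float)
    v=np.c_[(px-[K[0,2],K[1,2]])/K[0,0],np.ones(len(px))]
    return -R.T@t, v@R
def onplane(px,m,z):
    o,v=ray(px,m); return o+v*((z-o[2])/v[:,2])[:,None]
def tri(p1,m1,p2,m2):
    (a,u),(b,v)=ray(p1,m1),ray(p2,m2); u=u[0]/np.linalg.norm(u[0]);v=v[0]/np.linalg.norm(v[0])
    s=np.linalg.lstsq(np.c_[u,-v],b-a,rcond=None)[0]; P,Q=a+s[0]*u,b+s[1]*v
    return (P+Q)/2,np.linalg.norm(P-Q)
def blobs(im,lo,hi,amin=20):
    m=cv2.inRange(cv2.cvtColor(im,cv2.COLOR_RGB2HSV),lo,hi)
    n,l,s,c=cv2.connectedComponentsWithStats(m)
    return [(s[i,4],c[i].round(1),s[i,:4]) for i in range(1,n) if s[i,4]>=amin],l
E
python3 - <<'E'
from h import *
T=np.load('top.npz');S=np.load('scene.npz')
for n,q in (('top',T),('scene',S)):
    print(n,'blue',[(a,tuple(c)) for a,c,_ in blobs(q['im'],(110,120,60),(130,255,255),12)[0]])
    print(n,'red',[(a,tuple(c)) for a,c,_ in blobs(q['im'],(0,150,90),(6,255,255),12)[0]]+[(a,tuple(c)) for a,c,_ in blobs(q['im'],(172,150,90),(180,255,255),12)[0]])
im=T['im'][215:365,150:390]; save('crop',cv2.resize(im,None,fx=3.3,fy=3.3,interpolation=cv2.INTER_CUBIC))
E
```

```text
top blue [(np.int32(72), (np.float64(406.8), np.float64(227.6))), (np.int32(61), (np.float64(297.0), np.float64(298.7)))]
top red [(np.int32(79), (np.float64(434.7), np.float64(127.9))), (np.int32(102), (np.float64(192.8), np.float64(272.1)))]
scene blue [(np.int32(2397), (np.float64(139.9), np.float64(95.0))), (np.int32(15), (np.float64(268.9), np.float64(90.1))), (np.int32(197), (np.float64(267.2), np.float64(114.0))), (np.int32(15), (np.float64(297.7), np.float64(199.8))), (np.int32(74), (np.float64(252.2), np.float64(266.9)))]
scene red [(np.int32(59), (np.float64(376.0), np.float64(193.0))), (np.int32(117), (np.float64(289.4), np.float64(354.2)))]
```

View pics/crop.png

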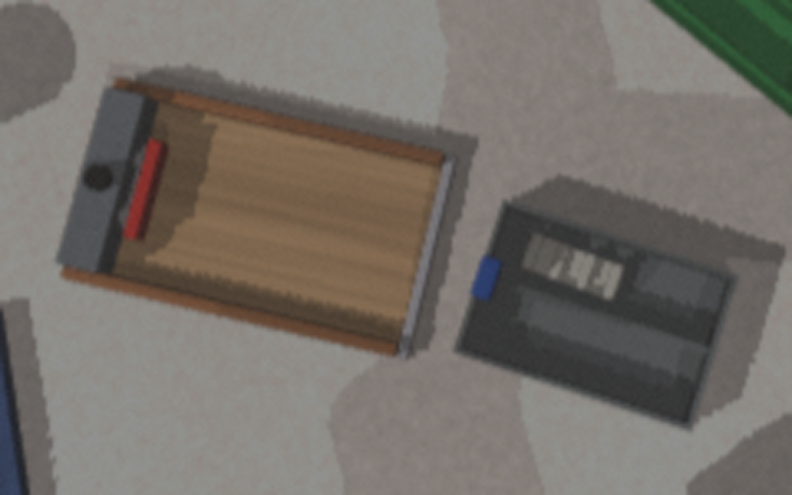

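The crop confirms the grey tray with its blue tab (485,278 in the crop) as the insert. Its rim corners are (505,203), (733,275), (690,427) and (458,350). The threshold runs from (450,160) to (405,355), and the bumper is at (145,188).

```bash
python3 - <<'E'
from h import *
T=np.load('top.npz');S=np.load('scene.npz')
f=lambda p:(np.array(p,float)+.5)/3.3-.5+[150,215]
rim=onplane(f([(505,203),(733,275),(690,427),(458,350)]),T,.04); print('rim',rim.round(4)); 
c=rim.mean(0); ax=rim[[0,3]].mean(0)-rim[[1,2]].mean(0); print('c',c.round(4),'len',np.linalg.norm(ax),'wid',np.linalg.norm(rim[0]-rim[3]),'yaw',np.arctan2(ax[1],ax[0]))
th=onplane(f([(451,160),(405,355)]),T,.014); d=th[0]-th[1]; print('th',th.round(4),np.linalg.norm(d),'dockyaw',np.arctan2(d[1],d[0])+np.pi/2)
rail=onplane(f([(443,153),(116,80),(395,353),(63,273)]),T,.026); print(rail.round(4)); 
for a,b in((0,1),(2,3)): e=rail[b]-rail[a]; print('railyaw',np.arctan2(e[1],e[0]))
print('tab',tri((297,298.7),T,(297.7,199.8),S)); print('bump',tri((192.8,272.1),T,(376,193),S))
E
```

```text
rim [[ 0.5048  0.0551  0.04  ]
 [ 0.455  -0.101   0.04  ]
 [ 0.3535 -0.0698  0.04  ]
 [ 0.4052  0.0869  0.04  ]]
c [ 0.4297 -0.0072  0.04  ] len 0.16443738395546517 wid 0.10454585077211614 yaw 1.2569483397042909
th [[0.5372 0.0943 0.014 ]
 [0.4013 0.1254 0.014 ]] 0.13946491742468903 dockyaw 1.3456730952550835
[[0.541  0.0991 0.026 ]
 [0.5938 0.3308 0.026 ]
 [0.403  0.1311 0.026 ]
 [0.4585 0.3621 0.026 ]]
railyaw 1.3469442889312124
railyaw 1.3349449387701735
tab (array([0.4537939 , 0.06702732, 0.06385621]), np.float64(0.000578163024107313))
bump (array([0.5158916 , 0.30818793, 0.02992188]), np.float64(0.00010676195625349294))
```

```bash
cat >> h.py <<'E'
def ori(a): return np.array([np.cos(a/2),np.sin(a/2),0,0])
def wview():
    s=st(); im,d=optics.get_image('wrist'); m=optics.camera_model('wrist')
    M=np.eye(4); M[:3,:3]=Rn.from_quat(s['eef_rot']).as_matrix(); M[:3,3]=s['eef_pos']
    C=M@m['tool_from_camera']; return im,d,m['K'],C
def wray(px,K,C):
    p=(np.atleast_2d(px)-[K[0,2],K[1,2]])/K[0,0]; th=np.linalg.norm(p,axis=1,keepdims=True)
    v=np.c_[p/np.maximum(th,1e-9)*np.sin(th),np.cos(th)]; return C[:3,3],v@C[:3,:3].T
def wplane(px,K,C,z):
    o,v=wray(px,K,C); return o+v*((z-o[2])/v[:,2])[:,None]
E
python3 - <<'E'
from h import *
a=1.257
r.reach([0.44,0.03,0.22],ori(a)); v1=wview()
r.move_straight([0.47,0.12,0.22],ori(a)); v2=wview()
for i,(im,d,K,C) in enumerate((v1,v2)):
    save(f'w{i}',im); np.savez(f'w{i}.npz',im=im,d=d,K=K,C=C); print([(x,tuple(c)) for x,c,_ in blobs(im,(105,110,50),(130,255,255),40)[0]])
s=st();print(s['time_s'],s['joint_positions'],s['contact_force'])
b=np.hstack([cv2.imread('pics/w0.png'),cv2.imread('pics/w1.png')]); 
E
```

```text
[(np.int32(627), (np.float64(321.4), np.float64(169.2))), (np.int32(474), (np.float64(522.1), np.float64(344.3)))]
[(np.int32(89), (np.float64(77.9), np.float64(6.9))), (np.int32(84), (np.float64(99.2), np.float64(2.5))), (np.int32(751), (np.float64(320.9), np.float64(273.9))), (np.int32(56), (np.float64(505.6), np.float64(417.2)))]
3.0 [ 9.05425272e-02  2.72122576e-01  1.63669665e+00 -3.28689949e-04
  1.23324940e+00  4.05118738e-01] [0.54394795 0.55413391 0.98345249]
```

View pics/w0.png

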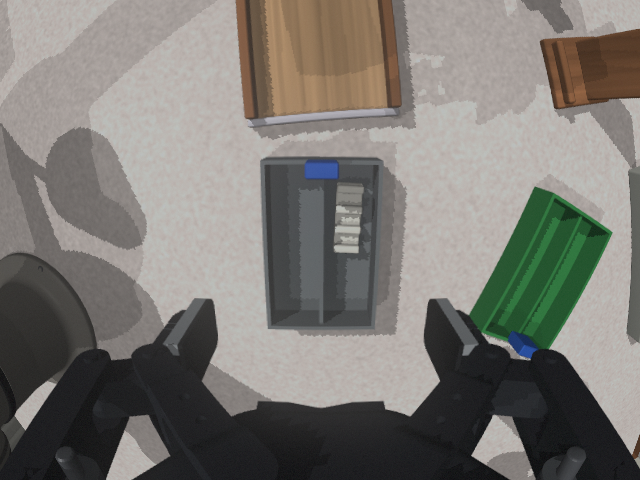

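View pics/w1.png

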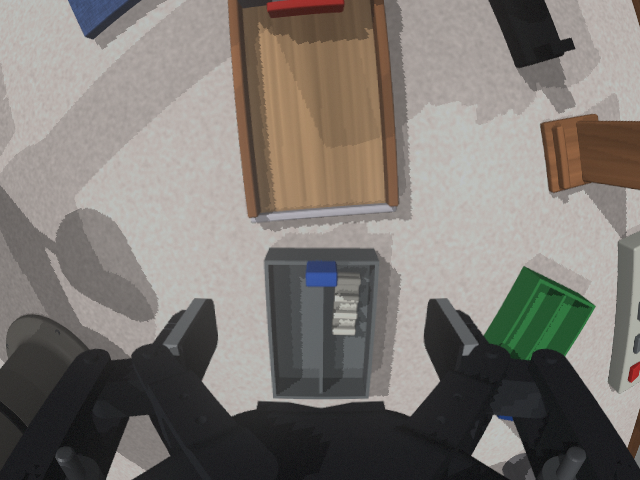

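Both wrist views show the insert's tab at (321,169) and (321,274), with its rim corners clear. The threshold strip lies ahead of it (view 0 about (250,122)-(400,113); view 1 about (258,220)-(397,211)). The pen rest lies right of the divider.

```bash
python3 - <<'E'
from h import *
W=[np.load(f'w{i}.npz') for i in (0,1)]
def tri2(p,q):
    (a,u),(b,v)=[wray(x,w['K'],w['C']) for x,w in ((p,W[0]),(q,W[1]))]; u,v=u[0],v[0]
    s=np.linalg.lstsq(np.c_[u,-v],b-a,rcond=None)[0]; P,Q=a+s[0]*u,b+s[1]*v; return (P+Q)/2,np.linalg.norm(P-Q)
R=[]
for n,p,q in (('FL',(262,158),(266,262)),('FR',(383,158),(376,262)),('TR',(375,328),(369,397)),('TL',(269,328),(274,397)),('thL',(250,124),(259,220)),('thR',(400,113),(397,210))):
    P,e=tri2(p,q); print(n,P.round(4),round(e,4))
for i,w in enumerate(W):
    p=[[(262,158),(383,158),(375,328),(269,328)],[(266,262),(376,262),(369,397),(274,397)]][i]
    c=wplane(p,w['K'],w['C'],.04); ax=c[:2].mean(0)-c[2:].mean(0); print('rim',c.round(4)[:,:2].tolist(),'ctr',c.mean(0).round(4),'L',np.linalg.norm(ax),np.linalg.norm(c[0]-c[1]),'yaw',np.arctan2(ax[1],ax[0]))
    t=wplane([[(250,123),(400,112)],[(258.5,221),(397.5,211)]][i],w['K'],w['C'],.014); d=t[1]-t[0]; print('thr outer top',t.round(4),np.linalg.norm(d),'yaw',np.arctan2(d[1],d[0])+np.pi/2)
    # tab top from depth
    b,l=blobs(w['im'],(105,110,50),(130,255,255),600); k=l==l[int(b[0][1][1]),int(b[0][1][0])]
    vs,us=np.nonzero(k); o,v=wray(np.c_[us,vs],w['K'],w['C']); zc=v@w['C'][:3,2]; P=o+v*(w['d'][vs,us]/zc)[:,None]
    P=P[P[:,2]>P[:,2].max()-.006]; print('tabtop',P.mean(0).round(4),P[:,2].max())
print(tri2((321.4,169.2),(320.9,273.9)))
E
```

```text
FL [0.4082 0.0918 0.0508] 0.0004
FR [0.5058 0.0603 0.0512] 0.0025
TR [ 0.4562 -0.1055  0.0375] 0.0002
TL [ 0.3521 -0.0713  0.0379] 0.0002
thL [0.4047 0.1252 0.0153] 0.0061
thR [0.5405 0.0925 0.0157] 0.0002
rim [[0.4062, 0.0916], [0.5085, 0.0585], [0.4562, -0.1039], [0.3528, -0.0702]] ctr [ 0.4309 -0.006   0.04  ] L 0.17051400312622772 0.10754401133962081 yaw 1.2557359977866893
thr outer top [[0.4018 0.127  0.014 ]
 [0.5411 0.0934 0.014 ]] 0.14322132168953564 yaw 1.334382040531985
tabtop [0.4626 0.0986 0.3691] 0.36913736601487623
rim [[0.4056, 0.0885], [0.5051, 0.0563], [0.4566, -0.1033], [0.3529, -0.0696]] ctr [ 0.43  -0.007  0.04 ] L 0.16667095373326332 0.10453532160768511 yaw 1.2623688782126108
thr outer top [[0.4067 0.1235 0.014 ]
 [0.541  0.0909 0.014 ]] 0.1382741897242377 yaw 1.332696701862738
tabtop [0.4922 0.1888 0.3689] 0.3689099125977178
(array([0.45346775, 0.0668081 , 0.05492414]), np.float64(0.00013924179371099308))
```

```bash
cat >> h.py <<'E'
DY=1.34; u=np.array([np.cos(DY),np.sin(DY),0]); n=np.array([-u[1],u[0],0]); Tc=np.array([.4725,.113,0]); IY=1.258
def rep(t=''):
    s=st(); p=s['eef_pos']; f=np.array(s['contact_force']); print(t,'t',round(s['time_s'],2),'dockxyz',round((p-Tc)@u*1e3,1),round((p-Tc)@n*1e3,1),round(p[2]*1e3,1),'F u,n,z',(f@u).round(2),(f@n).round(2),f[2].round(2),'w',round(s['grip_width'],4)); return f
E
python3 - <<'E'
from h import *
print(r.tip_extent); command_gripper(.05,25); print(r.tip_extent)
tab=np.array([.454,.067,0]); z=np.array([0,0,1])
r.reach(tab+.11*z,ori(IY)); rep('above')
print(r.move_straight(tab+.068*z,speed=.06,max_force=6)); rep('down')
command_gripper(.0,25); rep('grip')
E
```

```text
0.025
0.025
above t 4.0 dockxyz -48.8 6.6 110.7 F u,n,z 0.23 -1.06 1.16 w 0.0501
False
down t 4.85 dockxyz -49.0 7.3 68.1 F u,n,z 0.42 0.27 0.11 w 0.0499
grip t 5.38 dockxyz -49.0 7.4 68.1 F u,n,z 1.21 0.33 0.87 w 0.0001
```

The grip closed to zero, so it missed the tab. Looking.

```bash
python3 - <<'E'
from h import *
im,d,K,C=wview(); np.savez('w2.npz',im=im,K=K,C=C); save('w2',im); print([(x,tuple(c)) for x,c,_ in blobs(im,(105,110,50),(130,255,255),40)[0]])
im,d=optics.get_image('scene'); save('s2',cv2.resize(im[130:280,200:420],None,fx=2.9,fy=2.9))
a=cv2.imread('pics/w2.png');b=cv2.imread('pics/s2.png'); b=cv2.resize(b,(440,300)); c=cv2.resize(a,(440,300))
cv2.imwrite('pics/c2.png',np.vstack([c,b]))
E
```

```text
[(np.int32(1728), (np.float64(318.4), np.float64(277.8))), (np.int32(811), (np.float64(575.1), np.float64(464.9)))]
```

View pics/c2.png

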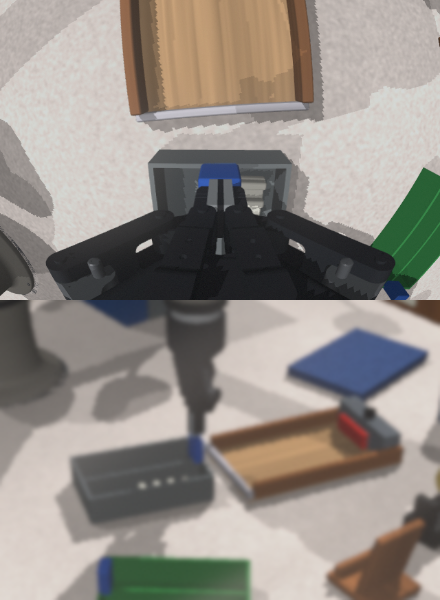

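```bash
python3 - <<'E'
from h import *
w=np.load('w2.npz'); im,K,C=w['im'],w['K'],w['C']
b,l=blobs(im,(105,110,50),(130,255,255),1000); x,y,W,H=b[0][2]; print(b[0])
# front face (brighter?) and extents
for z in (.07,.055): 
    P=wplane([(x,y),(x+W,y),(318,y),(318,y+H)],K,C,z); print(z,[((p-Tc)@u*1e3,(p-Tc)@n*1e3) for p in P])
# rim of tray front corners (full-res from view /440*640, /300*480)
P=wplane([(149*640/440,163*1.6),(297*640/440,163*1.6)],K,C,.04); print(P, [((p-Tc)@u*1e3,(p-Tc)@n*1e3) for p in P])
P=wplane([(136*640/440,120*1.6),(312*640/440,104*1.6)],K,C,.014); print([((p-Tc)@u*1e3,(p-Tc)@n*1e3) for p in P])
s=st(); print(Rn.from_quat(s['eef_rot']).as_matrix(), s['eef_pos'])
save('c3',cv2.resize(im[200:400,200:440],None,fx=3,fy=3))
E
```

```text
(np.int32(1728), array([318.4, 277.8]), array([288, 262,  63,  39], dtype=int32))
0.07 [(np.float64(-29.67814796806808), np.float64(19.53191272571454)), (np.float64(-31.836140411848838), np.float64(-7.035835723579224)), (np.float64(-30.680475987873976), np.float64(6.875520791525874)), (np.float64(-48.95970848120221), np.float64(8.397473649832957))]
0.055 [(np.float64(-35.10038980649674), np.float64(21.35566847582975)), (np.float64(-37.4782654558412), np.float64(-7.919133795861233)), (np.float64(-36.20484751570745), np.float64(7.4096853582333875)), (np.float64(-56.346596371157716), np.float64(9.086713770287547))]
[[0.40505444 0.09071205 0.04      ]
 [0.51210424 0.05613385 0.04      ]] [(np.float64(-37.12533746481617), np.float64(60.55877399282603)), (np.float64(-46.29874128054725), np.float64(-51.56240909418162))]
[(np.float64(-3.758435713593272), np.float64(74.10030444419326)), (np.float64(-0.5819778328360833), np.float64(-72.92683227242814))]
[[ 3.07665408e-01  9.51494610e-01  6.19366542e-05]
 [ 9.51494612e-01 -3.07665408e-01 -1.21653266e-05]
 [ 7.48052331e-06  6.26752429e-05 -9.99999998e-01]] [0.45401121 0.06700878 0.06802842]
```

View pics/c3.png

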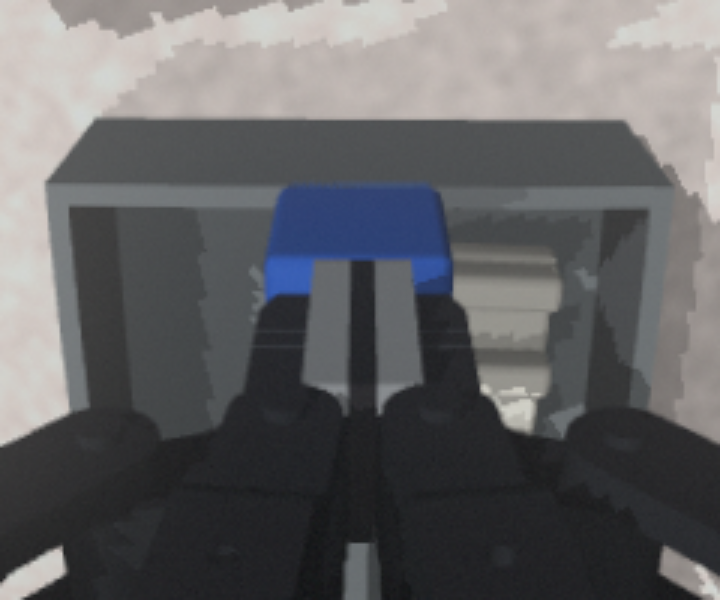

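The crop shows the shut fingertips standing above the tab's top rather than beside it, so the real tips are shorter than stated. Touching the tab top (z = 70 mm) lightly with shut fingers will measure it.

```bash
python3 - <<'E'
from h import *
s=st(); p=np.array(s['eef_pos']); z=np.array([0,0,1])
print(r.move_straight(p-.03*z,speed=.02,max_force=2.5)); rep('touch')
r.move_straight(st()['eef_pos']+.006*z,speed=.05); rep('up')
E
```

```text
True
touch t 6.05 dockxyz -49.0 7.4 62.7 F u,n,z -0.73 0.11 6.48 w -0.0001
up t 6.33 dockxyz -48.9 7.1 69.0 F u,n,z 0.59 -0.26 -0.3 w -0.0005
```

```bash
python3 - <<'E'
from h import *
s=st(); p=np.array(s['eef_pos']); z=np.array([0,0,1])
r.move_straight(p+.025*z,speed=.1); command_gripper(.05,25)
q=np.array([.4542,.0675,.036]); print(r.move_straight(q,speed=.05,max_force=4)); rep('down')
command_gripper(.0,25); rep('grip')
E
```

```text
False
down t 8.57 dockxyz -48.4 7.2 36.3 F u,n,z 0.56 0.59 -0.8 w 0.0496
grip t 8.88 dockxyz -48.4 7.3 36.3 F u,n,z 0.01 1.07 4.96 w 0.0276
```

```bash
python3 - <<'E'
from h import *
s=st(); p=np.array(s['eef_pos']); z=np.array([0,0,1]); iu=np.array([np.cos(IY),np.sin(IY),0])
print(r.move_straight(p+.025*z-.009*iu,speed=.03)); rep('lift')
q=Tc+.006*u+(p[2]+.025)*z
print(r.move_straight(q,ori(DY),speed=.03,max_force=15)); rep('over')
im,d,K,C=wview(); np.savez('w4.npz',im=im,K=K,C=C); save('w4',im)
im,d=optics.get_image('scene'); a=cv2.resize(im[130:280,200:420],(640,436)); save('s4',a)
a=cv2.imread('pics/w4.png');b=cv2.imread('pics/s4.png'); cv2.imwrite('pics/c4.png',np.vstack([cv2.resize(a,(440,300)),cv2.resize(b,(440,300))]))
E
```

```text
False
lift t 9.93 dockxyz -57.3 8.0 61.3 F u,n,z -0.24 0.11 -5.18 w 0.0275
False
over t 12.21 dockxyz 5.9 0.0 61.4 F u,n,z 0.23 -0.65 -3.91 w 0.0274
```

View pics/c4.png

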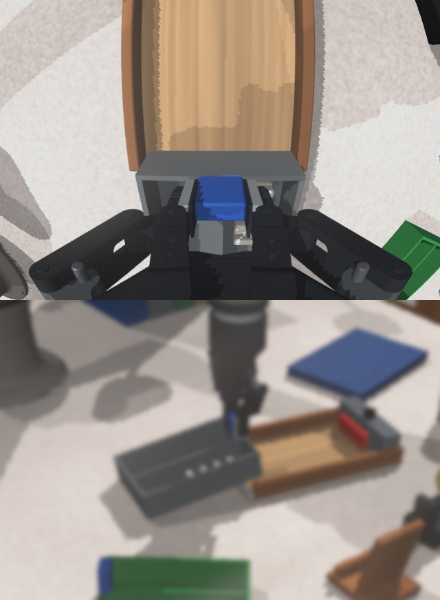

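The insert's front is over the threshold and between the rails, with its tail down. Lowering and releasing.

```bash
python3 - <<'E'
from h import *
s=st(); p=np.array(s['eef_pos']); z=np.array([0,0,1])
print(r.move_straight(p-.016*z+.005*u,speed=.015,max_force=3)); rep('low')
command_gripper(.055); rep('open'); r.hold(.5)
r.move_straight(st()['eef_pos']+.09*z,speed=.12); rep('up')
im,d,K,C=wview(); np.savez('w5.npz',im=im,K=K,C=C); save('w5',im)
print([(x,tuple(c)) for x,c,_ in blobs(im,(105,110,50),(130,255,255),200)[0]])
E
```

```text
True
low t 12.68 dockxyz 6.8 0.2 59.5 F u,n,z 3.2 -0.18 0.06 w 0.0276
open t 13.07 dockxyz 6.1 1.2 58.8 F u,n,z -0.57 -0.12 -0.3 w 0.0548
up t 14.47 dockxyz 6.1 1.7 148.2 F u,n,z -0.24 -0.49 -0.21 w 0.055
[(np.int32(1655), (np.float64(323.1), np.float64(238.9))), (np.int32(240), (np.float64(499.0), np.float64(463.4)))]
```

View pics/w5.png

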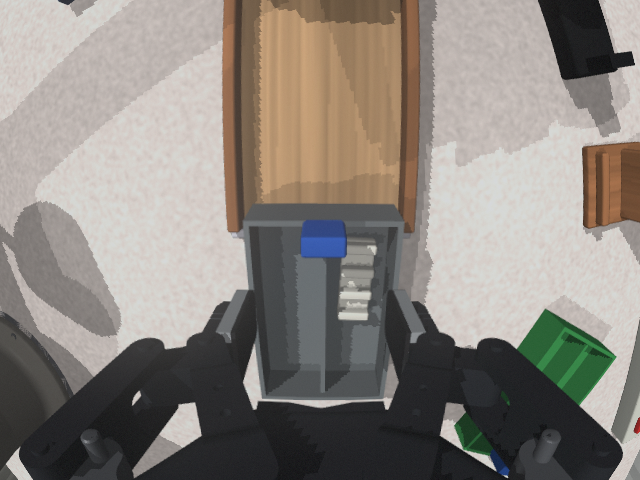

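The insert rests on the threshold: front bottom edge at row 206, between rails at columns 240 and 403, pen rest inside. Next I'll go behind the tail, calibrate the tip height on the desk, and push.

```bash
python3 - <<'E'
from h import *
w=np.load('w5.npz'); z=np.array([0,0,1])
for px,h in (((246,207),.017),((402,206),.017),((263,398),.041),((387,398),.041)):
    p=wplane([px],w['K'],w['C'],h)[0]; print(px,((p-Tc)@u*1e3).round(1),((p-Tc)@n*1e3).round(1))
command_gripper(.042); b=Tc-.195*u
r.reach(b+.12*z,ori(DY)); r.move_straight(b+.025*z,speed=.12,max_force=8)
print(r.move_straight(b-.025*z,speed=.02,max_force=2.5)); rep('touch')
zt=st()['eef_pos'][2]; r.move_straight(b+(zt+.022)*z,speed=.05); rep('raised'); print('zt',zt)
E
```

```text
(246, 207) 20.2 60.1
(402, 206) 21.3 -61.7
(263, 398) -148.1 53.5
(387, 398) -148.2 -58.2
True
touch t 18.16 dockxyz -195.0 -0.0 -9.1 F u,n,z -0.01 0.28 6.36 w 0.0423
raised t 18.76 dockxyz -195.0 -0.1 13.1 F u,n,z 0.64 -0.24 -0.3 w 0.0424
zt -0.00906301893072808
```

```bash
python3 - <<'E'
from h import *
z=np.array([0,0,1]); zz=.013
for x in (-.165,-.15,-.13,-.11,-.10,-.09,-.08,-.06,-.04,-.025,-.015):
    h=r.move_straight(Tc+x*u+zz*z,speed=.03,max_force=12); rep(str(x))
    if h: print('STOP'); break
im,d,K,C=wview(); np.savez('w6.npz',im=im,K=K,C=C); save('w6',im)
im,d=optics.get_image('scene'); save('s6',im[130:280,200:420])
a=cv2.imread('pics/w6.png');b=cv2.imread('pics/s6.png'); cv2.imwrite('pics/c6.png',np.vstack([cv2.resize(a,(440,300)),cv2.resize(b,(440,300))]))
E
```

```text
-0.165 t 19.91 dockxyz -165.1 -0.0 13.0 F u,n,z 0.02 -1.08 0.48 w 0.0417
-0.15 t 20.56 dockxyz -149.7 -0.0 13.0 F u,n,z -1.33 -0.1 -0.1 w 0.0421
-0.13 t 21.38 dockxyz -130.1 0.1 13.0 F u,n,z -4.11 -0.72 -0.44 w 0.0422
-0.11 t 22.19 dockxyz -110.3 -0.1 13.1 F u,n,z -5.93 -0.16 1.76 w 0.0418
-0.1 t 22.68 dockxyz -100.4 -0.2 13.3 F u,n,z -5.82 0.46 3.47 w 0.0416
-0.09 t 23.16 dockxyz -90.7 -0.3 13.4 F u,n,z -8.36 0.12 5.41 w 0.0422
-0.08 t 23.64 dockxyz -81.2 -0.5 13.7 F u,n,z -11.51 -0.39 7.6 w 0.0423
-0.06 t 24.06 dockxyz -73.2 -0.5 13.9 F u,n,z -0.6 0.19 -0.28 w 0.0416
STOP
```

View pics/c6.png

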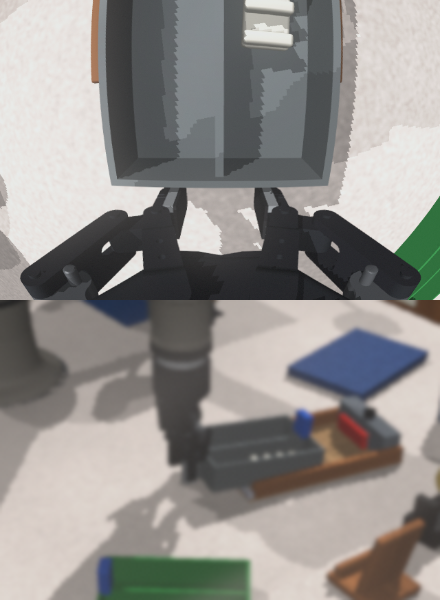

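It has tipped nose-down over the threshold, and the stop was that release of force. It's still straight, so I'll go on.

```bash
python3 - <<'E'
from h import *
z=np.array([0,0,1]); zz=.013
for x in (-.06,-.05,-.04,-.03,-.022,-.016):
    h=r.move_straight(Tc+x*u+zz*z,speed=.025,max_force=9); rep(str(x))
    if h: print('STOP'); break
E
```

```text
-0.06 t 24.87 dockxyz -59.8 0.0 13.0 F u,n,z -0.24 -0.99 -0.46 w 0.0422
-0.05 t 25.42 dockxyz -49.6 -0.1 13.1 F u,n,z 0.52 0.06 -0.38 w 0.042
-0.04 t 25.97 dockxyz -39.6 -0.1 13.1 F u,n,z -1.1 0.82 -0.12 w 0.0421
-0.03 t 26.52 dockxyz -29.6 -0.1 13.1 F u,n,z -0.26 0.65 0.1 w 0.0418
-0.022 t 26.98 dockxyz -21.6 -0.1 13.0 F u,n,z -0.12 -0.18 -0.38 w 0.042
-0.016 t 27.38 dockxyz -15.6 -0.0 13.0 F u,n,z -1.19 0.03 -0.23 w 0.042
```

```bash
python3 - <<'E'
from h import *
im,d,K,C=wview(); np.savez('w7.npz',im=im,K=K,C=C); save('w7',im)
im,d=optics.get_image('scene'); save('s7',im[130:280,200:420])
a=cv2.imread('pics/w7.png');b=cv2.imread('pics/s7.png'); cv2.imwrite('pics/c7.png',np.vstack([cv2.resize(a,(440,300)),cv2.resize(b,(440,300),interpolation=2)]))
E
```

```text
(no output)
```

View pics/c7.png

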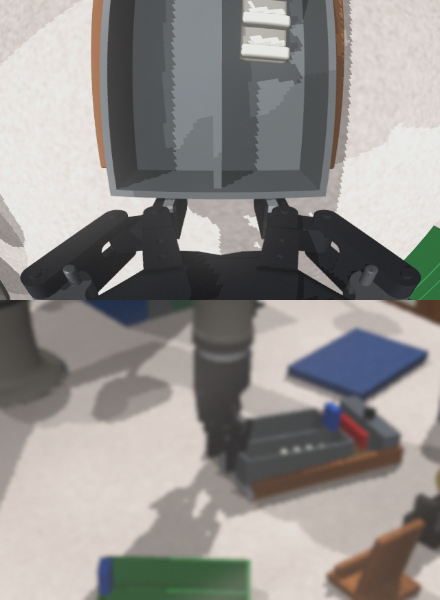

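```bash
python3 - <<'E'
from h import *
for f,row in (('w6',298),('w7',315)):
    w=np.load(f+'.npz'); g=cv2.cvtColor(w['im'],cv2.COLOR_RGB2GRAY); 
    tcp=-73.2 if f=='w6' else -15.6
    for h in (.044,.05,.056,.062): p=wplane([(320,row)],w['K'],w['C'],h)[0]; print(f,h,((p-Tc)@u*1e3-tcp).round(1))
    print(g[280:340:3,320])
w=np.load('w7.npz'); save('z7',cv2.resize(w['im'][250:370,200:440],None,fx=3,fy=3))
E
```

```text
w6 0.044 15.2
w6 0.05 18.1
w6 0.056 21.1
w6 0.062 24.0
[116 100  93 102 117 117 117 158 170 173 174 174 176 180 175 171 173 173
 173 178]
w7 0.044 8.8
w7 0.05 12.1
w7 0.056 15.3
w7 0.062 18.6
[117 118 118 118 118 120 118 104  90  98 118 120 117 162 170 172 169 171
 175 172]
```

View pics/z7.png

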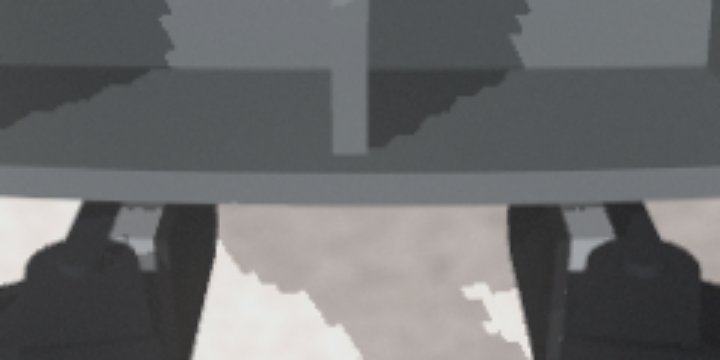

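The tail rim is about 13 mm ahead of the TCP, in contact and just at the threshold. Continuing slowly until the bumper is felt.

```bash
python3 - <<'E'
from h import *
z=np.array([0,0,1]); zz=.013; x=-.0155
while x<.017:
    x+=.002; h=r.move_straight(Tc+x*u+zz*z,speed=.01,max_force=4.5); f=rep(f'{x:.4f}')
    if h or (x>-.006 and f@u<-4.5): print('STOP',h); break
E
```

```text
-0.0135 t 27.88 dockxyz -13.6 -0.0 13.0 F u,n,z -4.35 -1.34 0.88 w 0.0417
-0.0115 t 28.23 dockxyz -11.4 0.1 12.9 F u,n,z -3.41 -0.97 -0.41 w 0.0421
-0.0095 t 28.57 dockxyz -9.3 0.1 12.9 F u,n,z -1.88 -0.35 -1.6 w 0.0424
-0.0075 t 28.93 dockxyz -7.3 0.1 13.0 F u,n,z -1.82 1.03 -1.35 w 0.0421
-0.0055 t 29.27 dockxyz -5.4 0.0 13.0 F u,n,z -2.35 -0.14 -1.08 w 0.0419
-0.0035 t 29.62 dockxyz -3.4 -0.0 13.0 F u,n,z -2.86 0.31 -1.55 w 0.0418
-0.0015 t 29.98 dockxyz -1.3 -0.0 13.0 F u,n,z -2.03 -0.36 -1.21 w 0.0422
0.0005 t 30.32 dockxyz 0.6 -0.0 13.0 F u,n,z -2.15 0.17 -0.9 w 0.0419
0.0025 t 30.68 dockxyz 2.6 -0.0 13.0 F u,n,z -2.45 0.6 -0.68 w 0.0418
0.0045 t 31.02 dockxyz 4.7 -0.0 13.0 F u,n,z -2.79 0.53 -0.68 w 0.0416
0.0065 t 31.38 dockxyz 6.7 -0.1 13.0 F u,n,z -2.14 -0.14 -0.37 w 0.0421
0.0085 t 31.73 dockxyz 8.6 -0.0 13.0 F u,n,z -3.69 0.51 -0.38 w 0.0419
0.0105 t 32.08 dockxyz 10.7 -0.0 13.0 F u,n,z -3.32 -1.26 -0.56 w 0.042
0.0125 t 32.42 dockxyz 12.6 -0.0 13.0 F u,n,z -3.19 0.57 -0.3 w 0.0417
0.0145 t 32.65 dockxyz 13.4 0.4 12.7 F u,n,z -0.63 -0.73 0.11 w 0.0418
STOP True
```

```bash
cat >> h.py <<'E'
def avgF(k=8):
    F=[]
    for _ in range(k): r.hold(.03); F.append(st()['contact_force'])
    F=np.mean(F,0); return (F@u).round(2),F[2].round(2)
E
python3 - <<'E'
from h import *
z=np.array([0,0,1]); zz=.013; x=(np.array(st()['eef_pos'])-Tc)@u; print(x,avgF())
for i in range(8):
    x+=.0007; h=r.move_straight(Tc+x*u+zz*z,speed=.006,max_force=6); f=avgF(); print(round(((np.array(st()['eef_pos'])-Tc)@u)*1e3,2),f,h)
    if h or f[0]<-5: break
im,d,K,C=wview(); np.savez('w8.npz',im=im,K=K,C=C); save('w8',im)
im,d=optics.get_image('scene'); save('s8',im[130:280,200:420])
a=cv2.imread('pics/w8.png');b=cv2.imread('pics/s8.png'); cv2.imwrite('pics/c8.png',np.vstack([cv2.resize(a,(440,300)),cv2.resize(b,(440,300),interpolation=2)]))
print(st()['time_s'])
E
```

```text
0.013431972545575583 (np.float64(-0.02), np.float64(-0.27))
13.46 (np.float64(-5.01), np.float64(-1.9)) False
33.75
```

```bash
python3 - <<'E'
from h import *
w=np.load('w8.npz'); im,K,C=w['im'],w['K'],w['C']
o=(C[:3,3]-Tc)@u; tcp=.01346
for c in (300,320,340): print(c,[(rr,im[rr,c].tolist()) for rr in range(290,392,4)])
for row in range(304,330,4):
    print(row,[((wplane([(320,row)],K,C,h)[0]-Tc)@u*1e3-13.46).round(1) for h in (.044,.05,.056)])
for lo,hi in (((0,150,60),(6,255,255)),((172,150,60),(180,255,255))): print([(a,tuple(c),b) for a,c,b in blobs(im,lo,hi,40)[0]])
print([(a,tuple(c),b) for a,c,b in blobs(im,(105,110,50),(130,255,255),200)[0]])
E
```

```text
300 [(290, [88, 92, 95]), (294, [88, 94, 95]), (298, [89, 94, 95]), (302, [112, 116, 118]), (306, [114, 118, 120]), (310, [132, 110, 88]), (314, [99, 98, 101]), (318, [100, 99, 103]), (322, [129, 128, 133]), (326, [165, 164, 172]), (330, [163, 162, 168]), (334, [151, 151, 156]), (338, [175, 168, 164]), (342, [178, 170, 167]), (346, [176, 170, 166]), (350, [230, 226, 223]), (354, [231, 226, 223]), (358, [231, 227, 224]), (362, [230, 226, 223]), (366, [231, 230, 227]), (370, [231, 230, 226]), (374, [231, 227, 225]), (378, [231, 227, 224]), (382, [229, 223, 219]), (386, [229, 223, 220]), (390, [231, 227, 223])]
320 [(290, [112, 116, 118]), (294, [89, 94, 95]), (298, [89, 93, 95]), (302, [114, 118, 120]), (306, [113, 118, 119]), (310, [118, 98, 80]), (314, [97, 97, 100]), (318, [99, 98, 102]), (322, [126, 125, 130]), (326, [164, 163, 170]), (330, [163, 161, 168]), (334, [153, 152, 159]), (338, [181, 173, 169]), (342, [181, 174, 169]), (346, [187, 179, 174]), (350, [179, 172, 167]), (354, [174, 167, 163]), (358, [175, 169, 165]), (362, [177, 169, 166]), (366, [216, 210, 205]), (370, [180,
[... 464 characters left out ...]
6, [178, 170, 167]), (350, [179, 172, 168]), (354, [179, 171, 166]), (358, [179, 172, 168]), (362, [185, 177, 173]), (366, [185, 176, 173]), (370, [181, 173, 169]), (374, [179, 171, 168]), (378, [179, 171, 166]), (382, [180, 174, 168]), (386, [179, 171, 167]), (390, [179, 172, 167])]
304 [np.float64(13.6), np.float64(16.7), np.float64(19.8)]
308 [np.float64(12.0), np.float64(15.2), np.float64(18.3)]
312 [np.float64(10.4), np.float64(13.6), np.float64(16.9)]
316 [np.float64(8.7), np.float64(12.1), np.float64(15.4)]
320 [np.float64(7.1), np.float64(10.5), np.float64(13.9)]
324 [np.float64(5.4), np.float64(8.9), np.float64(12.4)]
328 [np.float64(3.7), np.float64(7.3), np.float64(10.9)]
[]
[]
[]
```

The tail rim (row 308, 12 mm ahead of the TCP at flat height) shows wood floor and the whole threshold behind it, so the insert lies flat in the dock against the bumper. Sliding friction was about 2.5 N, so pressing to about 10 N at the tool should give about 8 N on the bumper.

```bash
python3 - <<'E'
from h import *
z=np.array([0,0,1]); zz=.013; x=.01413; k=avgF(5); print(k)
for i in range(12):
    if k[0]<-9.3: break
    x+=.0003; r.move_straight(Tc+x*u+zz*z,speed=.004); k=avgF(5); print(round(x*1e3,2),round(((np.array(st()['eef_pos'])-Tc)@u)*1e3,2),k)
r.hold(1.0); print('held',avgF())
for s in (.001,.003,.006): r.move_straight(Tc+(x-s)*u+zz*z,speed=.004); print(s,avgF(4))
r.move_straight(Tc+(x-.03)*u+zz*z,speed=.05)
r.move_straight(Tc+(x-.03)*u+.15*z,speed=.15); rep('away')
im,d,K,C=wview(); np.savez('w9.npz',im=im,K=K,C=C); save('w9',im)
for nm in('top','scene'):
    im,d=optics.get_image(nm); np.savez(nm+'9.npz',im=im,**optics.camera_model(nm))
E
```

```text
(np.float64(-5.1), np.float64(-2.01))
14.43 13.54 (np.float64(-6.61), np.float64(-0.73))
14.73 13.62 (np.float64(-7.59), np.float64(-1.33))
15.03 13.72 (np.float64(-9.26), np.float64(-0.99))
15.33 13.83 (np.float64(-9.72), np.float64(-0.76))
held (np.float64(-9.79), np.float64(-0.52))
0.001 (np.float64(-6.4), np.float64(-1.93))
0.003 (np.float64(0.27), np.float64(-0.01))
0.006 (np.float64(-0.09), np.float64(-0.62))
away t 40.9 dockxyz -14.8 0.6 149.3 F u,n,z -0.08 0.66 0.07 w 0.0423
```

```bash
python3 - <<'E'
from h import *
w=np.load('w9.npz'); im,K,C=w['im'],w['K'],w['C']
D=lambda p:[(1e3*((p-Tc)@u)).round(1),(1e3*((p-Tc)@n)).round(1),(1e3*p[2]).round(1)]
T,S=np.load('top9.npz'),np.load('scene9.npz')
B=lambda q,lo,hi,a=8:[(x,tuple(c.tolist())) for x,c,_ in blobs(q['im'],lo,hi,a)[0]]
for nm,q in(('top',T),('scene',S),('w',w)): print(nm,'blue',B(q,(110,110,50),(130,255,255)),'red',B(q,(0,140,60),(6,255,255)))
g=cv2.cvtColor(im,cv2.COLOR_RGB2GRAY)
for c in (290,310,350): print(c,[(rr,int(g[rr,c])) for rr in range(200,400,5)])
# other objects: change between first and last top picture
d=cv2.absdiff(np.load('top.npz')['im'],T['im']).max(2); 
for nm,(x,y) in dict(tumbler=(508,205),cradle=(287,163),mug=(100,248),tape=(213,181)).items(): print(nm,(d[y-22:y+22,x-22:x+22]>40).mean().round(3))
E
```

```text
top blue [(np.int32(58), (407.4, 227.0)), (np.int32(70), (193.3, 271.7)), (np.int32(11), (104.0, 353.5)), (np.int32(14), (124.0, 361.9)), (np.int32(17), (108.1, 369.4)), (np.int32(9), (100.4, 380.6))] red [(np.int32(93), (434.6, 127.5)), (np.int32(19), (194.9, 260.7)), (np.int32(19), (188.9, 282.6))]
scene blue [(np.int32(2472), (139.2, 95.7)), (np.int32(14), (268.7, 93.0)), (np.int32(619), (257.1, 122.1)), (np.int32(821), (383.1, 160.7)), (np.int32(73), (373.8, 185.7)), (np.int32(56), (252.0, 267.0))] red [(np.int32(129), (289.6, 354.2))]
w blue [] red [(np.int32(8), (638.6, 418.4))]
290 [(200, 84), (205, 128), (210, 145), (215, 130), (220, 139), (225, 190), (230, 189), (235, 189), (240, 186), (245, 189), (250, 186), (255, 186), (260, 188), (265, 188), (270, 191), (275, 189), (280, 189), (285, 188), (290, 187), (295, 187), (300, 189), (305, 184), (310, 189), (315, 186), (320, 191), (325, 188), (330, 187), (335, 186), (340, 183), (345, 189), (350, 186), (355, 187), (360, 188), (365, 186), (370, 190), (375, 188), (380, 186), (385, 184), (390, 186), (395, 187)]
310 [(200, 84), (205, 12
[... 285 characters left out ...]
 188), (330, 188), (335, 188), (340, 180), (345, 188), (350, 189), (355, 189), (360, 186), (365, 188), (370, 187), (375, 186), (380, 187), (385, 188), (390, 185), (395, 187)]
350 [(200, 82), (205, 138), (210, 151), (215, 138), (220, 136), (225, 187), (230, 187), (235, 191), (240, 186), (245, 185), (250, 188), (255, 191), (260, 189), (265, 189), (270, 187), (275, 184), (280, 188), (285, 194), (290, 190), (295, 192), (300, 187), (305, 191), (310, 186), (315, 178), (320, 189), (325, 184), (330, 192), (335, 190), (340, 185), (345, 184), (350, 188), (355, 185), (360, 191), (365, 178), (370, 186), (375, 187), (380, 187), (385, 184), (390, 175), (395, 189)]
tumbler 0.014
cradle 0.0
mug 0.0
tape 0.0
```

```bash
python3 - <<'E'
from h import *
T,S=np.load('top9.npz'),np.load('scene9.npz')
P,e=tri((193.3,271.7),T,(373.8,185.7),S); print('tab dock',((P-Tc)@u*1e3).round(1),((P-Tc)@n*1e3).round(1),(P[2]*1e3).round(1),e)
b,_=blobs(T['im'],(0,0,120),(40,60,255),15); print('pale',[(a,tuple(c)) for a,c,_ in b if 190<c[0]<290 and 240<c[1]<320])
print(st()['time_s']); r.finish_job()
E
```

```text
tab dock 190.6 2.1 56.8 0.0018610653741195512
pale []
41.05
the job is handed in; nothing more can be done
```

I put the insert away in the dock and handed the job in at 41 s. No verdict is reported, so what follows rests on my own checks.

**What I did:**
- I gripped the blue tab and lifted only the front edge over the threshold while straightening the insert to the dock.
- I let go with the leading edge about 20 mm past the threshold and the tail on the desk, then pushed the tail wall with both fingers spread.
- I pressed the bumper and held for about a second: 9.8 N at the tool, less about 2.5 N sliding friction, so about 7–8 N on the bumper. Then I backed away slowly.

**Last checks:**
- **Position:** with the insert pressed, the wrist image fitted flat height, with the dock floor and the threshold visible behind the tail. The tail was about 20 mm behind the threshold. Afterwards the tab triangulated at 191 mm past the threshold centre, 2 mm off the centre line and 57 mm high, in line with lying flat at the bumper.
- **Rest of the desk:** the mug, cradle and tape show no change in the top view, and the tumbler almost none (1.4% of pixels).

**What disagreed or wasn't checked:**
- **Fingertip length:** the fingertips measured about 32 mm shorter than stated. The first grip closed on nothing above the tab, and I corrected it by touching the tab top and the desk.
- **Setting down:** the force guard stopped the lowering early, so the front edge dropped the last few millimetres (up to about 8) onto the threshold when I let go.
- **Pen rest:** my final colour check for it found nothing. I last saw it in the insert just before the tail dropped.
- **Bumper contact after release:** I didn't measure it.

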